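# Put the blue and yellow glaze pots away in their stands

## Task

Put the blue-lidded glaze pot into the wooden stand with the blue band and the yellow-lidded glaze pot into the stand with the yellow band, each standing upright on the floor of its bore. Do not let either pot tip over on the way.

Things in the scene. Friction and masses are not known exactly. Their poses are not given: they have to be found in the camera images.
- pot_blue: small closed round white glaze pot with a blue lid (a blue disc from above) and a blue band; 44 mm diameter all the way up, 72 mm tall (lid: top 20 mm), about 0.14 kg. Stands loose on the table in a row with like pots of other colours that change places. Origin: centre of its underside; z up its axis.
- pot_yellow: small closed round white glaze pot with a yellow lid (a yellow disc from above) and a yellow band; 44 mm diameter all the way up, 72 mm tall (lid: top 20 mm), about 0.14 kg. Stands loose on the table in a row with like pots of other colours that change places. Origin: centre of its underside; z up its axis.
- stand_blue: fixed square white-painted wooden block, 100 x 100 mm, 40 mm tall, with one round bore in its top; blue band round the bore and blue side stripes. Bore 64 mm across, 32 mm deep, central; its flat floor is 8 mm above the underside. Origin: centre of the underside, on the table, under the bore; z up; yaw varies. Blue, yellow and red stands change places; the red one already holds a red pot.
- stand_yellow: fixed square white-painted wooden block, 100 x 100 mm, 40 mm tall, with one round bore in its top; yellow band round the bore and yellow side stripes. Bore 64 mm across, 32 mm deep, central; its flat floor is 8 mm above the underside. Origin: centre of the underside, on the table, under the bore; z up; yaw varies. Blue, yellow and red stands change places; the red one already holds a red pot.
Not all that is in view belongs to the job. There is more than one size of the pot_blue; the one meant has the size given above.

How it is judged:
By the outcome, as a careful person would: the job done as asked, in the order asked, and still so for the second after the job is handed in, with the robot touching nothing.
It also fails if it takes over 53 s, if anything falls off the work surface, if the arm or the gripper's body presses on something with over 40 N, if the wrist force passes 120 N, or if a joint passes its speed limit or range.

## Robot

A 6-joint arm with a two-finger parallel gripper is mounted at the origin on the work surface. World frame = base frame: x ahead of the robot, y to its left, z up, the work surface at z = 0. Lengths are in m, angles in degrees, forces in N, time in s.
With the tool pointing down it reaches from about 0.35 to 0.875 m from the base axis. Payload 4.2 kg.
Tool frame: the origin (TCP) lies on the centre line of the jaws, within the pads' length; the fingertips stand 25 mm ahead of it and the grasp point (between the pads) lies 6 mm ahead of it; z points along the fingers, y is the line along which they close (so a half turn about z gives the same grasp; the last joint's range is limited). The gripper opens to 87 mm and grips with 3 to 60 N. Pads are 19 mm wide; open, the fingers measure 117 mm over their backs; the gripper's body (75 mm by 190 mm) begins 51 mm behind the grasp point.
Start: joints at [-54.626, 22.042, 0.453, 0, -68.411, -14.817], TCP at [0.219, -0.585, 0.248] pointing down, gripper open.
Joint ranges: [-179.83, 179.83], [-69.29, 118.12], [-61.27, 80.66], [-181.25, 117.63], [-171.15, -9.14], [-177.46, 177.46]. Speed limits (degrees/s): [159.86, 159.86, 180, 180, 180, 180].

## Interface

Orientations are given as a 3x3 rotation matrix whose columns are the frame's x, y, z axes.
In Python, from station import r gives the robot as it stands.
- The arm moves only by the tool move_arm, never from a script. Its argument "series" is a list of rows, each an object with "grip": the opening, from 0 (shut) to 1 (fully open); "xyz": the shift along the tool's x, y, z in mm, a list of three; "angular": the turn, a rotation vector about the tool's x, y, z in rad, a list of three. A call has 1 to 10 rows; each row is the pose to reach, as a shift and turn from the pose commanded when the call began, along the tool's axes at that moment; what a row does not reach only later rows make up. A row lasts 1/10 s, in which the tool goes at most 50 mm and 8.59 degrees, less where a joint would pass 70% of its speed; a pose out of reach is approached as far as the arm can. A call with a gripper value outside its range is refused whole. The fingers move at their own pace and stop on an object; the grip force is fixed at half the most. Time passes only in rows, so rows that repeat a pose let the fingers close. It gives the time, the measured TCP pose, the force, the opening and the grip force at its end, in the units of the state.
- r.sense(): the state, without advancing time (a new reading comes with each control period).
- r.capture(name): name is "scene" or "top"; returns a dict with "img" (480x640x3 uint8, red, green, blue), "camera_matrix" (3x3 intrinsics, pixels), "rvec" (rotation vector, rad) and "tvec" (3), from world to camera coordinates, as OpenCV has them. Camera axes: x right, y down, z forward; pixel columns grow to the right and rows downward; lengths in m; the calibration is good to about 2 mm. A picture is of the moment at which its call begins. There is no depth.
- r.finish_job(): hands the job in; it is judged then, once.
The state is a dict: "time_s": time; "joints": joint angles; "joint_velocities": joint speeds; "effort": joint torques, N m; "tcp_pos": TCP position; "ee_rot": TCP orientation; "wrist_force": force on the tool from outside, world axes, zero at the start; "moment": the same for the moment, N m; "gripper_width": opening from 0.0 (shut) to 1.0 (fully open); "gripper_force": force on a finger pad.
Only numpy, scipy, OpenCV 4.12 (cv2) and the standard library are available. Lean on these libraries where they do the work, as an engineer would, in place of code of your own. Each camera call takes 0.05 s, during which the arm holds its last target. There are 200 camera calls.

## Working session

There is one attempt and no reset: what is moved stays moved. The work goes in short steps, Python scripts to look and compute and a tool call to move; the robot and the scene stay as the last step left them, time stands still between calls to the robot, and variables do not carry over. Pictures are saved under pics/ and viewed, at most 10 in all, crops included, and the job is handed in when it is done.

Besides the shell and the picture viewer there is one more tool, called after "Emit:" as name(argument=value, ...) on one line, values as JSON. move_arm: Moves the arm, as the interface text tells. Its arguments: {"type":"object","properties":{"series":{"type":"array"}},"required":["series"]}

```bash
ls; mkdir -p pics; python3 - <<'E'
from station import r
import cv2
for n in("scene","top"):
    c=r.capture(n); cv2.imwrite(f"pics/{n}0.png",c["img"][:,:,::-1]); print(c["camera_matrix"],c["rvec"],c["tvec"])
s=r.sense();print(s["time_s"],s["tcp_pos"],s["ee_rot"],s["gripper_width"])
E
```

```text
pics
[[500.01850087   0.         319.31022563]
 [  0.         500.01850087 234.42325678]
 [  0.           0.           1.        ]] [ 0.74087999  2.43775825 -1.29953595] [ 0.42029338 -0.14808531  1.08748234]
[[504.05983112   0.         318.66448082]
 [  0.         504.05983112 226.25971937]
 [  0.           0.           1.        ]] [ 2.14850811 -2.11439751  0.1006702 ] [0.02236021 0.53914714 0.7628085 ]
0.1 [ 0.21931437 -0.58474668  0.24656087] [[-9.36365606e-01 -3.51025366e-01 -8.02425187e-04]
 [-3.51026261e-01  9.36363921e-01  1.78072769e-03]
 [ 1.26281404e-04  1.94908448e-03 -9.99998093e-01]] 0.9966719840093209
```

View pics/scene0.png

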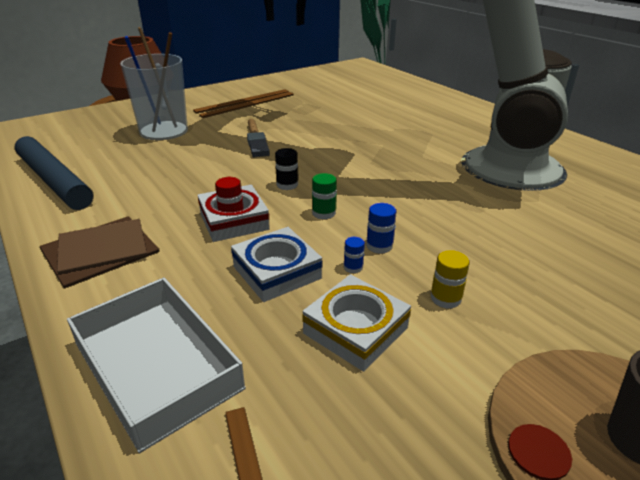

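View pics/top0.png

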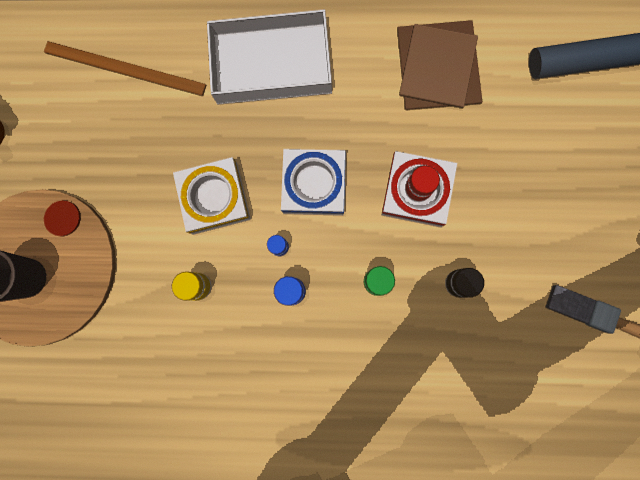

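Top view: candidates for the blue pot are the large blue lid (289,291) and the small blue pot (277,245), which is a decoy. The only yellow pot is at (186,286). The blue-ringed stand is at (314,180) and the yellow-ringed one at (210,195). I choose the large blue pot, and will measure it against the decoy and check it in a crop.

```bash
cat >h.py <<'E'
from station import r
import cv2,numpy as np
def ray(c,uv,z):
    R=cv2.Rodrigues(np.array(c["rvec"]))[0];t=np.array(c["tvec"]).ravel()
    p=cv2.undistortPoints(np.array([[uv]],float),np.array(c["camera_matrix"]),None).ravel()
    d=R.T@np.array([p[0],p[1],1]);o=-R.T@t
    return o+d*(z-o[2])/d[2]
def blobs(c,col,amin=60):
    h=cv2.cvtColor(c["img"],cv2.COLOR_RGB2HSV)
    lo,hi=dict(blue=((105,120,50),(130,255,255)),yellow=((20,190,120),(32,255,255)))[col]
    m=cv2.inRange(h,lo,hi)
    cs,_=cv2.findContours(m,cv2.RETR_EXTERNAL,cv2.CHAIN_APPROX_NONE)
    return [(cv2.contourArea(k),k) for k in cs if cv2.contourArea(k)>amin]
E
python3 - <<'E'
from h import *
c=r.capture("top")
for col in("blue","yellow"):
    for a,k in blobs(c,col):
        (u,v),(d1,d2),_=cv2.fitEllipse(k)
        print(col,int(a),(round(u),round(v)),round(d1,1),round(d2,1),[ray(c,(u,v),z).round(3)[:2] for z in(.072,.04)])
R=cv2.Rodrigues(c["rvec"])[0];print("cam",-R.T@c["tvec"])
# stands' white-top corners rays, for yaw not needed
cv2.imwrite("pics/crop.png",cv2.resize(c["img"][150:320,150:480,::-1],None,fx=2.4,fy=2.4,interpolation=2))
E
```

```text
blue 613 (289, 290) 27.5 29.2 [array([0.437, 0.073]), array([0.437, 0.076])]
blue 257 (276, 244) 18.0 18.7 [array([0.505, 0.093]), array([0.509, 0.097])]
blue 2427 (313, 179) 54.9 56.3 [array([0.607, 0.04 ]), array([0.614, 0.042])]
yellow 575 (185, 286) 26.7 27.5 [array([0.441, 0.229]), array([0.441, 0.239])]
yellow 2398 (209, 194) 54.3 56.3 [array([0.583, 0.2  ]), array([0.589, 0.209])]
cam [ 0.43062972 -0.00305007  0.82921961]
```

View pics/crop.png

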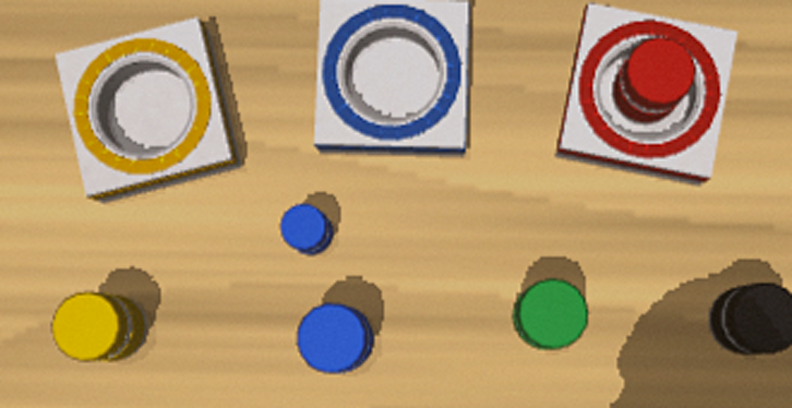

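The crop confirms the choice. The large blue disc is about 28 px, or 44 mm, across; the decoy is about 18 px. Both target bores are empty. Setting out for the blue pot at (0.437, 0.073).

```bash
cat >>h.py <<'E'
def to(*p):
    s=r.sense();d=np.array(p)-s["tcp_pos"];print("shift mm",(np.array(s["ee_rot"]).T@d*1000).round(1),"t",round(s["time_s"],1))
E
python3 -c "
from h import *
to(.437,.073,.2)"
```

```text
shift mm [-434.8  539.5   47.6] t 0.1
```

Emit:
move_arm(series=[{"grip": 1,"xyz": [-435,540,48],"angular": [0,0,0]},{"grip": 1,"xyz": [-435,540,48],"angular": [0,0,0]},{"grip": 1,"xyz": [-435,540,48],"angular": [0,0,0]},{"grip": 1,"xyz": [-435,540,48],"angular": [0,0,0]},{"grip": 1,"xyz": [-435,540,48],"angular": [0,0,0]},{"grip": 1,"xyz": [-435,540,48],"angular": [0,0,0]},{"grip": 1,"xyz": [-435,540,48],"angular": [0,0,0]},{"grip": 1,"xyz": [-435,540,48],"angular": [0,0,0]},{"grip": 1,"xyz": [-435,540,48],"angular": [0,0,0]},{"grip": 1,"xyz": [-435,540,48],"angular": [0,0,0]}])

```text
time_s: 1.15
tcp_pos: [0.3761, -0.1096, 0.2131]
ee_rot: [[-0.936, -0.351, 0.001], [-0.351, 0.936, 0.0], [-0.001, -0.0, -1.0]]
wrist_force: [1.4, 0.1, 0.1]
gripper_width: 1.001
gripper_force: 0.0
```

```bash
python3 -c "
from h import *
to(.437,.073,.2);print(r.sense()['ee_rot'])"
```

```text
shift mm [-121.2  149.6   13.2] t 1.1
[[-9.36283010e-01 -3.51245345e-01  9.12772753e-04]
 [-3.51245409e-01  9.36283426e-01  9.52252399e-05]
 [-8.88061423e-04 -2.31449465e-04 -9.99999579e-01]]
```

Emit:
move_arm(series=[{"grip": 1,"xyz": [-121,150,13],"angular": [0,0,0]},{"grip": 1,"xyz": [-121,150,13],"angular": [0,0,0]},{"grip": 1,"xyz": [-121,150,13],"angular": [0,0,0]},{"grip": 1,"xyz": [-121,150,13],"angular": [0,0,0]},{"grip": 1,"xyz": [-121,150,13],"angular": [0,0,0]},{"grip": 1,"xyz": [-121,150,13],"angular": [0,0,0]},{"grip": 1,"xyz": [-121,150,13],"angular": [0,0,0]}])

```text
time_s: 1.85
tcp_pos: [0.4361, 0.0707, 0.1998]
ee_rot: [[-0.937, -0.351, -0.001], [-0.351, 0.937, -0.0], [0.001, -0.0, -1.0]]
wrist_force: [-0.2, 0.2, -0.1]
gripper_width: 0.998
gripper_force: 0.0
```

```bash
python3 -c "
from h import *
to(.437,.073,.066)
c=r.capture('scene')
for col in('blue','yellow'):
    for a,k in blobs(c,col,30):
        (u,v)=k[:,0].mean(0);print(col,int(a),round(u),round(v),cv2.boundingRect(k))
cv2.imwrite('pics/s1.png',cv2.resize(c['img'][130:370,190:510,::-1],None,fx=2.4,fy=2.4))
"
```

```text
shift mm [ -1.8   1.9 133.8] t 1.9
blue 164 353 262 (344, 255, 19, 15)
blue 249 354 245 (345, 237, 19, 17)
blue 1620 275 252 (245, 235, 61, 35)
blue 352 380 237 (367, 227, 27, 21)
blue 494 382 215 (369, 203, 27, 24)
blue 64 132 52 (125, 36, 14, 33)
yellow 2533 357 309 (322, 286, 71, 47)
yellow 245 458 261 (446, 251, 23, 18)
```

View pics/s1.png

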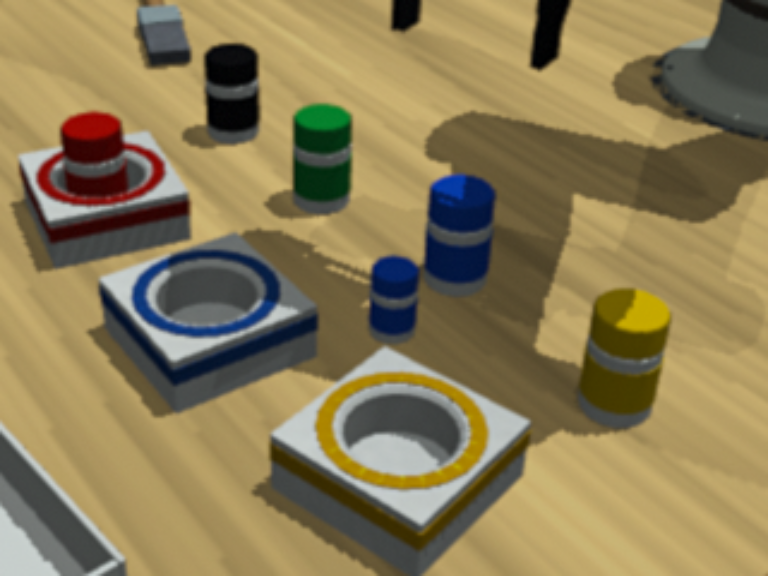

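The view shows a clear approach. The blue pot's top is at crop pixel (462,190) under the gripper, with the small decoy in front at (394,298), clear of the fingers. Descending and gripping.

Emit:
move_arm(series=[{"grip": 1,"xyz": [-1,2,45],"angular": [0,0,0]},{"grip": 1,"xyz": [-1,2,90],"angular": [0,0,0]},{"grip": 1,"xyz": [-1,2,120],"angular": [0,0,0]},{"grip": 1,"xyz": [-1,2,134],"angular": [0,0,0]},{"grip": 1,"xyz": [-1,2,134],"angular": [0,0,0]},{"grip": 0.7,"xyz": [-1,2,134],"angular": [0,0,0]},{"grip": 0.55,"xyz": [-1,2,134],"angular": [0,0,0]},{"grip": 0.3,"xyz": [-1,2,134],"angular": [0,0,0]},{"grip": 0.3,"xyz": [-1,2,134],"angular": [0,0,0]},{"grip": 0.3,"xyz": [-1,2,134],"angular": [0,0,0]}])

```text
time_s: 2.9
tcp_pos: [0.4371, 0.0737, 0.0666]
ee_rot: [[-0.936, -0.351, 0.001], [-0.351, 0.936, 0.001], [-0.001, 0.0, -1.0]]
wrist_force: [-0.3, -0.3, 0.5]
gripper_width: 0.629
gripper_force: 0.0
```

```bash
python3 -c "
from h import *
s=r.sense();print(s['tcp_pos'],s['gripper_width'],s['gripper_force'],s['wrist_force'])
c=r.capture('scene')
m=[k for a,k in blobs(c,'yellow',1000)][0]
print(ray(c,cv2.fitEllipse(m)[0],.04))"
```

```text
[0.4371477  0.07373218 0.06656164] 0.629354248618735 0.0 [-0.29448304 -0.30414665  0.50885607]
[0.58940831 0.20888549 0.04      ]
```

Both views agree on the yellow stand at (0.589, 0.209). The fingers are still closing, so I'll wait.

Emit:
move_arm(series=[{"grip": 0.3,"xyz": [0,0,0],"angular": [0,0,0]},{"grip": 0.3,"xyz": [0,0,0],"angular": [0,0,0]},{"grip": 0.3,"xyz": [0,0,0],"angular": [0,0,0]},{"grip": 0.3,"xyz": [0,0,0],"angular": [0,0,0]}])

```text
time_s: 3.35
tcp_pos: [0.437, 0.0737, 0.0662]
ee_rot: [[-0.936, -0.351, 0.0], [-0.351, 0.936, 0.0], [-0.0, 0.0, -1.0]]
wrist_force: [-0.9, 0.3, 2.8]
gripper_width: 0.492
gripper_force: 30.0
```

```bash
python3 -c "
from h import *
print(r.sense()['gripper_force'])
to(.614,.042,.16)"
```

```text
29.968300175460172
shift mm [-154.6  -91.9  -93.8] t 3.4
```

Emit:
move_arm(series=[{"grip": 0.3,"xyz": [0,0,-25],"angular": [0,0,0]},{"grip": 0.3,"xyz": [0,0,-60],"angular": [0,0,0]},{"grip": 0.3,"xyz": [0,0,-94],"angular": [0,0,0]},{"grip": 0.3,"xyz": [-30,-18,-94],"angular": [0,0,0]},{"grip": 0.3,"xyz": [-65,-38,-94],"angular": [0,0,0]},{"grip": 0.3,"xyz": [-100,-59,-94],"angular": [0,0,0]},{"grip": 0.3,"xyz": [-135,-80,-94],"angular": [0,0,0]},{"grip": 0.3,"xyz": [-155,-92,-94],"angular": [0,0,0]},{"grip": 0.3,"xyz": [-155,-92,-94],"angular": [0,0,0]},{"grip": 0.3,"xyz": [-155,-92,-94],"angular": [0,0,0]}])

```text
time_s: 4.35
tcp_pos: [0.6135, 0.0415, 0.1584]
ee_rot: [[-0.937, -0.35, -0.003], [-0.35, 0.937, -0.0], [0.003, 0.001, -1.0]]
wrist_force: [-0.9, 0.9, -1.7]
gripper_width: 0.494
gripper_force: 30.0
```

```bash
python3 -c "
from h import *
s=r.sense();print(s['gripper_width'],s['gripper_force'],s['wrist_force'])
to(.614,.042,.077)
c=r.capture('scene');cv2.imwrite('pics/s2.png',cv2.resize(c['img'][110:350,180:500,::-1],None,fx=2.4,fy=2.4))"
```

```text
0.4939313500185069 29.97285003119032 [-0.89006971  0.93622233 -1.74328718]
shift mm [-0.9  0.2 81.4] t 4.3
```

View pics/s2.png

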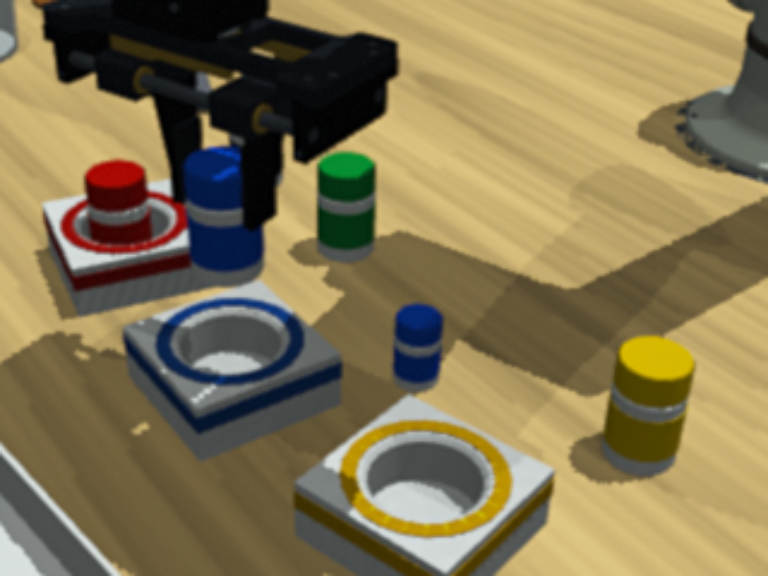

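The pot is held upright at crop pixel (225,215), directly above the blue ring centre (230,340). Lowering, slowly at the end.

Emit:
move_arm(series=[{"grip": 0.3,"xyz": [-1,0,25],"angular": [0,0,0]},{"grip": 0.3,"xyz": [-1,0,50],"angular": [0,0,0]},{"grip": 0.3,"xyz": [-1,0,68],"angular": [0,0,0]},{"grip": 0.3,"xyz": [-1,0,76],"angular": [0,0,0]},{"grip": 0.3,"xyz": [-1,0,80],"angular": [0,0,0]},{"grip": 0.3,"xyz": [-1,0,82],"angular": [0,0,0]},{"grip": 0.3,"xyz": [-1,0,83],"angular": [0,0,0]},{"grip": 0.3,"xyz": [-1,0,83],"angular": [0,0,0]}])

```text
time_s: 5.2
tcp_pos: [0.6157, 0.0424, 0.0778]
ee_rot: [[-0.936, -0.351, 0.001], [-0.351, 0.936, 0.0], [-0.002, -0.0, -1.0]]
wrist_force: [-0.3, 0.1, -1.7]
gripper_width: 0.496
gripper_force: 30.0
```

Emit:
move_arm(series=[{"grip": 0.3,"xyz": [0,0,1],"angular": [0,0,0]},{"grip": 0.3,"xyz": [0,0,2],"angular": [0,0,0]},{"grip": 0.3,"xyz": [0,0,3],"angular": [0,0,0]},{"grip": 0.3,"xyz": [0,0,3],"angular": [0,0,0]}])

```text
time_s: 5.6
tcp_pos: [0.6155, 0.0422, 0.0743]
ee_rot: [[-0.936, -0.351, 0.0], [-0.351, 0.936, 0.0], [-0.0, -0.0, -1.0]]
wrist_force: [-0.6, 1.7, -0.2]
gripper_width: 0.493
gripper_force: 30.0
```

Contact is just starting: the pot's weight is off the wrist. Releasing.

Emit:
move_arm(series=[{"grip": 0.55,"xyz": [0,0,0],"angular": [0,0,0]},{"grip": 0.65,"xyz": [0,0,0],"angular": [0,0,0]},{"grip": 0.8,"xyz": [0,0,0],"angular": [0,0,0]},{"grip": 0.9,"xyz": [0,0,0],"angular": [0,0,0]},{"grip": 0.9,"xyz": [0,0,0],"angular": [0,0,0]},{"grip": 0.9,"xyz": [0,0,0],"angular": [0,0,0]},{"grip": 0.9,"xyz": [0,0,0],"angular": [0,0,0]}])

```text
time_s: 6.3
tcp_pos: [0.6153, 0.0422, 0.074]
ee_rot: [[-0.936, -0.351, 0.0], [-0.351, 0.936, -0.0], [-0.0, -0.0, -1.0]]
wrist_force: [0.2, -0.5, -0.1]
gripper_width: 0.889
gripper_force: 0.0
```

```bash
python3 -c "
from h import *
print(r.sense()['gripper_width'])
to(.441,.229,.18)"
```

```text
0.8889026132037515
shift mm [  97.6  236.1 -106. ] t 6.3
```

Emit:
move_arm(series=[{"grip": 1,"xyz": [0,0,-35],"angular": [0,0,0]},{"grip": 1,"xyz": [0,0,-75],"angular": [0,0,0]},{"grip": 1,"xyz": [0,0,-106],"angular": [0,0,0]},{"grip": 1,"xyz": [98,236,-106],"angular": [0,0,0]},{"grip": 1,"xyz": [98,236,-106],"angular": [0,0,0]},{"grip": 1,"xyz": [98,236,-106],"angular": [0,0,0]},{"grip": 1,"xyz": [98,236,-106],"angular": [0,0,0]},{"grip": 1,"xyz": [98,236,-106],"angular": [0,0,0]},{"grip": 1,"xyz": [98,236,-106],"angular": [0,0,0]},{"grip": 1,"xyz": [98,236,-106],"angular": [0,0,0]}])

```text
time_s: 7.3
tcp_pos: [0.4399, 0.2299, 0.1804]
ee_rot: [[-0.935, -0.354, 0.001], [-0.354, 0.935, 0.0], [-0.001, 0.0, -1.0]]
wrist_force: [0.1, -0.3, -0.1]
gripper_width: 1.002
gripper_force: 0.0
```

```bash
python3 -c "
from h import *
to(.441,.229,.066)
c=r.capture('scene');cv2.imwrite('pics/s3.png',cv2.resize(c['img'][110:350,180:500,::-1],None,fx=2.4,fy=2.4))"
```

```text
shift mm [ -0.6  -1.3 114.4] t 7.3
```

View pics/s3.png

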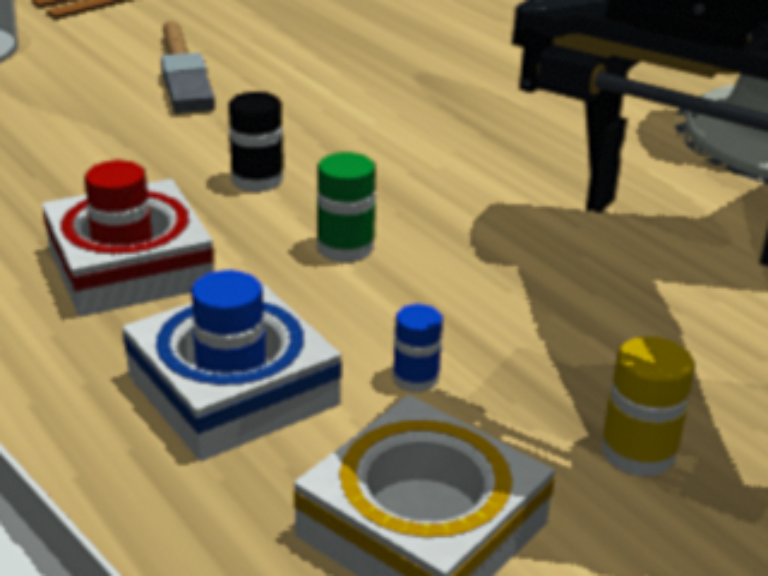

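The blue pot stands upright and centred in its bore at crop pixel (228,325). The gripper is above the yellow pot (650,405), so I'll descend and grip.

Emit:
move_arm(series=[{"grip": 1,"xyz": [-1,-1,40],"angular": [0,0,0]},{"grip": 1,"xyz": [-1,-1,80],"angular": [0,0,0]},{"grip": 1,"xyz": [-1,-1,105],"angular": [0,0,0]},{"grip": 1,"xyz": [-1,-1,114],"angular": [0,0,0]},{"grip": 1,"xyz": [-1,-1,114],"angular": [0,0,0]},{"grip": 0.3,"xyz": [-1,-1,114],"angular": [0,0,0]},{"grip": 0.3,"xyz": [-1,-1,114],"angular": [0,0,0]},{"grip": 0.3,"xyz": [-1,-1,114],"angular": [0,0,0]},{"grip": 0.3,"xyz": [-1,-1,114],"angular": [0,0,0]},{"grip": 0.3,"xyz": [-1,-1,114],"angular": [0,0,0]}])

```text
time_s: 8.35
tcp_pos: [0.4421, 0.2284, 0.0666]
ee_rot: [[-0.936, -0.351, 0.001], [-0.351, 0.936, 0.001], [-0.001, 0.0, -1.0]]
wrist_force: [-0.2, 0.6, -0.0]
gripper_width: 0.632
gripper_force: 0.0
```

Emit:
move_arm(series=[{"grip": 0.3,"xyz": [0,0,0],"angular": [0,0,0]},{"grip": 0.3,"xyz": [0,0,0],"angular": [0,0,0]},{"grip": 0.3,"xyz": [0,0,0],"angular": [0,0,0]},{"grip": 0.3,"xyz": [0,0,0],"angular": [0,0,0]}])

```text
time_s: 8.75
tcp_pos: [0.4421, 0.2284, 0.0662]
ee_rot: [[-0.936, -0.351, 0.0], [-0.351, 0.936, 0.0], [-0.0, 0.0, -1.0]]
wrist_force: [-0.2, 1.4, 2.4]
gripper_width: 0.501
gripper_force: 30.0
```

```bash
python3 -c "
from h import *
to(.589,.209,.16)"
```

```text
shift mm [-130.8  -69.8  -93.7] t 8.8
```

Emit:
move_arm(series=[{"grip": 0.3,"xyz": [0,0,-25],"angular": [0,0,0]},{"grip": 0.3,"xyz": [0,0,-60],"angular": [0,0,0]},{"grip": 0.3,"xyz": [0,0,-94],"angular": [0,0,0]},{"grip": 0.3,"xyz": [-30,-16,-94],"angular": [0,0,0]},{"grip": 0.3,"xyz": [-65,-35,-94],"angular": [0,0,0]},{"grip": 0.3,"xyz": [-100,-53,-94],"angular": [0,0,0]},{"grip": 0.3,"xyz": [-131,-70,-94],"angular": [0,0,0]},{"grip": 0.3,"xyz": [-131,-70,-94],"angular": [0,0,0]},{"grip": 0.3,"xyz": [-131,-70,-94],"angular": [0,0,0]}])

```text
time_s: 9.65
tcp_pos: [0.5888, 0.2078, 0.1583]
ee_rot: [[-0.937, -0.35, -0.003], [-0.35, 0.937, -0.001], [0.003, -0.0, -1.0]]
wrist_force: [-0.4, -0.0, -1.7]
gripper_width: 0.497
gripper_force: 30.0
```

```bash
python3 -c "
from h import *
s=r.sense();print(s['gripper_width'],s['gripper_force'])
to(.589,.209,.077)
c=r.capture('scene');cv2.imwrite('pics/s4.png',cv2.resize(c['img'][110:370,180:500,::-1],None,fx=2.3,fy=2.3))"
```

```text
0.4972563629130101 29.977737644221634
shift mm [-0.9  1.  81.3] t 9.7
```

View pics/s4.png

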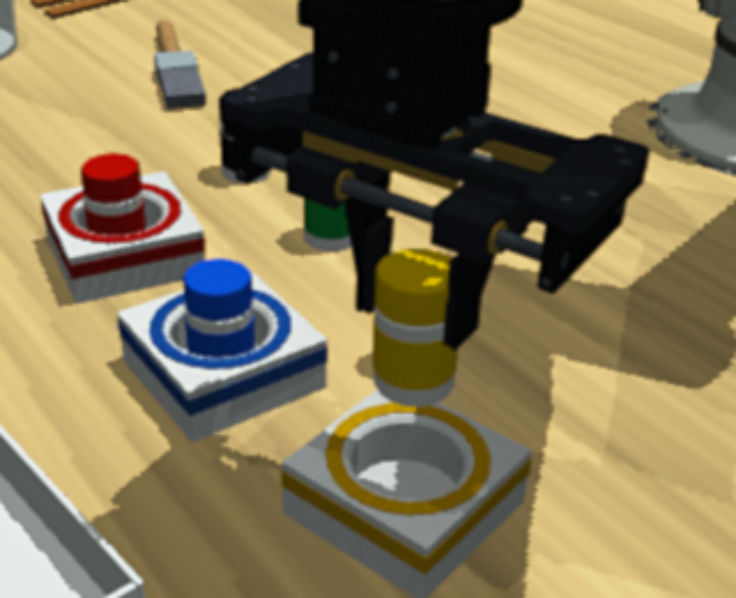

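The yellow pot is held upright at crop pixel (415,330), over the yellow ring centre (408,457). The blue pot is still in place. Lowering.

Emit:
move_arm(series=[{"grip": 0.3,"xyz": [0,1,25],"angular": [0,0,0]},{"grip": 0.3,"xyz": [0,1,50],"angular": [0,0,0]},{"grip": 0.3,"xyz": [0,1,68],"angular": [0,0,0]},{"grip": 0.3,"xyz": [0,1,76],"angular": [0,0,0]},{"grip": 0.3,"xyz": [0,1,80],"angular": [0,0,0]},{"grip": 0.3,"xyz": [0,1,82],"angular": [0,0,0]},{"grip": 0.3,"xyz": [0,1,84],"angular": [0,0,0]},{"grip": 0.3,"xyz": [0,1,85],"angular": [0,0,0]},{"grip": 0.3,"xyz": [0,1,86],"angular": [0,0,0]},{"grip": 0.3,"xyz": [0,1,86],"angular": [0,0,0]}])

```text
time_s: 10.7
tcp_pos: [0.589, 0.2096, 0.0743]
ee_rot: [[-0.936, -0.351, 0.001], [-0.351, 0.936, 0.0], [-0.001, 0.0, -1.0]]
wrist_force: [-0.3, 0.6, -1.1]
gripper_width: 0.501
gripper_force: 30.0
```

Emit:
move_arm(series=[{"grip": 0.3,"xyz": [0,0,0.5],"angular": [0,0,0]},{"grip": 0.3,"xyz": [0,0,0.5],"angular": [0,0,0]},{"grip": 0.55,"xyz": [0,0,0.5],"angular": [0,0,0]},{"grip": 0.65,"xyz": [0,0,0.5],"angular": [0,0,0]},{"grip": 0.8,"xyz": [0,0,0.5],"angular": [0,0,0]},{"grip": 0.9,"xyz": [0,0,0.5],"angular": [0,0,0]},{"grip": 0.9,"xyz": [0,0,0.5],"angular": [0,0,0]},{"grip": 0.9,"xyz": [0,0,0.5],"angular": [0,0,0]},{"grip": 0.9,"xyz": [0,0,0.5],"angular": [0,0,0]}])

```text
time_s: 11.6
tcp_pos: [0.5888, 0.2096, 0.0735]
ee_rot: [[-0.936, -0.351, -0.0], [-0.351, 0.936, -0.0], [0.0, -0.0, -1.0]]
wrist_force: [0.1, -0.8, -0.0]
gripper_width: 0.893
gripper_force: 0.0
```

Emit:
move_arm(series=[{"grip": 0.9,"xyz": [0,0,-30],"angular": [0,0,0]},{"grip": 0.9,"xyz": [0,0,-70],"angular": [0,0,0]},{"grip": 0.9,"xyz": [0,0,-110],"angular": [0,0,0]},{"grip": 0.9,"xyz": [140,70,-120],"angular": [0,0,0]},{"grip": 0.9,"xyz": [140,70,-120],"angular": [0,0,0]},{"grip": 0.9,"xyz": [140,70,-120],"angular": [0,0,0]},{"grip": 0.9,"xyz": [140,70,-120],"angular": [0,0,0]},{"grip": 0.9,"xyz": [140,70,-120],"angular": [0,0,0]}])

```text
time_s: 12.4
tcp_pos: [0.4323, 0.2263, 0.1944]
ee_rot: [[-0.936, -0.353, 0.001], [-0.353, 0.936, 0.001], [-0.002, 0.001, -1.0]]
wrist_force: [0.3, 0.5, 1.0]
gripper_width: 0.903
gripper_force: 0.0
```

```bash
python3 -c "
from h import *
c=r.capture('scene');cv2.imwrite('pics/s5.png',cv2.resize(c['img'][110:370,180:500,::-1],None,fx=2.3,fy=2.3))"
```

```text
(no output)
```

View pics/s5.png

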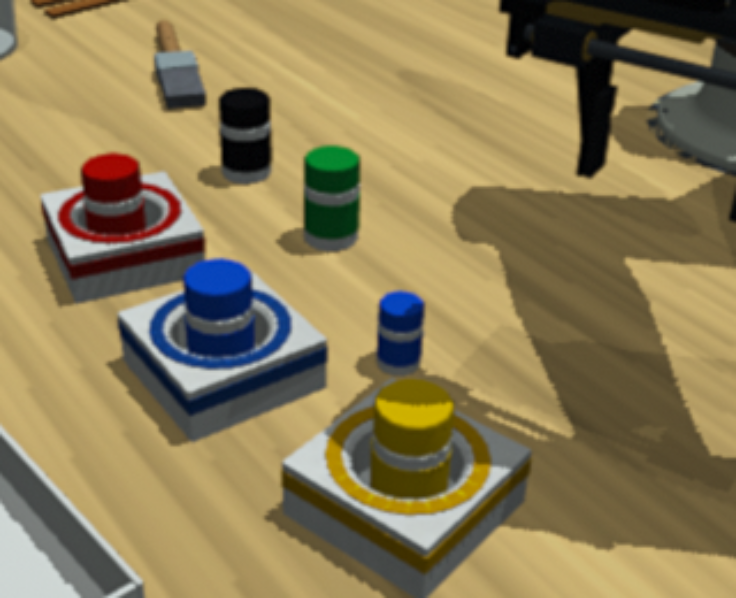

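Both pots stand upright in their bores, blue at (220,310) and yellow at (412,440). The other pots have not moved and the gripper is clear.

```bash
python3 -c "
from station import r
print(r.finish_job())"
```

```text
the job is handed in; nothing more can be done
None
```

The blue and yellow pots are standing upright in their matching stands, confirmed in the last camera view, and the job was handed in at about 12.5 s; no verdict came back.

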